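# Point out the brass weight for the record, shut the cash tin, point out its keys

### The job

We are recording this desk exactly as it was found. Point at the brass weight inside the open cash tin, fingertips steady just above it for two seconds so it can be photographed, then push the tin's lid fully shut, and finish by pointing at the bunch of keys in the same way, so that a colleague can lock the tin: stay there, just above the keys, when you are done. Do not touch the weight or the keys, pick nothing up, and leave everything but the lid lying as it is.

Things in the scene. Friction and masses are not known exactly. Their poses are not given: they have to be found in the camera images.
- cash_tin: Blue steel cash tin, fixed, open; 153 (x) x 204 (y) mm, walls 62 mm high, floor 2 mm. Origin: centre of underside; x to the hinge (away from the robot but for its yaw), y left, z up. 32 mm partitions make a left compartment (y 20 to 98 mm, whole depth), a front right (x -72 to -1, y -98 to 18) and a rear right one. The front right holds stacks of coins; the weight is at the front of the left one or in the rear right one.
- tin_hinge (a point): Middle of the lid's hinge line along the tin's y, 63 mm above the desk, at x = 74 mm of the tin. The lid is a flat plate, 204 mm wide, 149 mm from hinge to free edge, with a 13 mm rim inwards; in the middle of its outer face a folded bail handle, 76 mm along y and 7 mm high, lies 78 to 98 mm from the hinge.
- cash_tin_lid (a joint): Lid angle in rad: 0 = fully shut, level on the tin; pi/2 = upright; starts open at 1.6 to 1.78, stops at 1.83. A stiff friction hinge (0.35 N m): the lid stays at whatever angle it is left and has to be pushed all the way down.
- lid_edge (a point): Middle of the lid's free edge, on its outer face (the top face when shut), 149 mm from the hinge; it moves with the lid.
- weight_top (a point): Top centre of the small brass weight in the tin: a cylinder with a knob, 22 mm across and 28 mm high, standing upright on the tin's floor (top about 30 mm above the desk). z up. It stands by itself; the flat-topped yellow stacks in the front right compartment are coins.
- keys_top (a point): Middle of the bunch of keys with the red fob, lying flat on the desk to the left or right of the tin; 84 x 118 x 8 mm. The point is in the middle of the bunch at its top, z up.
- phone_top (a point): Top centre of the phone (68 x 138 x 8 mm) lying on the side of the tin where the keys are not. A bystander.
- battery_mid (a point): Centre of the green and white battery, 50 mm long, 15 mm thick, lying in the tin (front of the left or rear right compartment, where the weight is not). A bystander.
- lighter_mid (a point): Centre of the red lighter, 24 x 76 x 15 mm, lying along the left wall of the tin's left compartment. A bystander.
- tape_roll_mid (a point): Centre of the roll of brown tape, 96 mm across, 48 mm high, on the desk behind and to the right of the tin. A bystander.
- mug_mid (a point): Middle of the dotted white mug, 82 x 117 mm with its handle, 91 mm high, on the right. A bystander.
- marker_mid (a point): Middle of the white and blue marker pen, 135 mm long, 16 mm thick, on the desk behind the tin. A bystander.
- food_box_mid (a point): Middle of the clear food box, 118 x 185 x 66 mm, on the desk behind and to the left of the tin. A bystander.
- weight_1_mid (a point): Centre of a brass weight, 17 mm across, 24 mm high, out on the desk by the pocket scale. A bystander.
- weight_2_mid (a point): Centre of a brass weight, 19 mm across, 21 mm high, out on the desk by the pocket scale. A bystander.
- weight_0: The brass weight in the tin, whole; origin at the centre of its underside.
- keys: The bunch of keys, whole; origin at the centre of its underside.
Not all that is in view belongs to the job. There is more than one size of the keys; the job needs the smaller.

How it is judged:
By the outcome, as a careful person would: the job done as asked, in the order asked, and still so for the second after the job is handed in, with the robot touching nothing.
It also fails if it takes over 58 s, if anything falls off the work surface, if the arm or the gripper's body presses on something with over 40 N, if the wrist force passes 120 N, or if a joint passes its speed limit or range.

### The arm

A 6-joint arm with a two-finger parallel gripper is mounted at the origin on a cart in front of the work surface, level with it; the furniture and walls round the work are solid. World frame = base frame: x ahead of the robot, y to its left, z up, the work surface at z = 0. Lengths are in m, angles in rad, forces in N, time in s.
With the tool pointing down it reaches from about 0.375 to 0.9 m from the base axis. Payload 3.1 kg.
Tool frame: the origin (TCP) lies midway between the tips of the shut fingers; the grasp point (between the pads) lies 19 mm behind it; z points along the fingers, y is the line along which they close (so a half turn about z gives the same grasp; the last joint's range is limited). The gripper opens to 85 mm and grips with 20 to 120 N. Pads are 22 mm wide; open, the fingers measure 114 mm over their backs; the gripper's body (76 mm by 85 mm) begins 54 mm behind the grasp point. The pads swing forward as they close: fully open they stand 13 mm farther back than shut.
Start: joints at [0.975, 0.527, 1.433, -0, 1.181, -0.178], TCP at [0.254, 0.571, 0.231] pointing down, gripper open.
Joint ranges: [-3.08, 3.08], [-0.75, 2.2], [0.22, 2.44], [-1.43, 4.57], [0, 2.65], [-2.85, 2.85]. Speed limits (rad/s): [2.79, 2.79, 3.14, 3.14, 3.14, 3.14].

### API

Orientations are given as a unit quaternion [w, x, y, z].
In Python, from workcell import bot, read_camera, camera_params gives the robot as it stands.
- The arm moves only by the shell command python3 -m crank 'ROWS' [FORCE]. ROWS is JSON, a list of rows, each a list of 7 numbers: the turn, a rotation vector about the tool's x, y, z in rad, then the shift along the tool's x, y, z in cm, then the closure in counts, from 0 (fully open) to 255 (shut). In form: [[rx, ry, rz, tx, ty, tz, claw], ...]. A call has 1 to 12 rows; each row shifts and turns the commanded pose from where the row before left it, along the tool's axes as they then stand; what a row does not reach is not made up. A row lasts 1/10 s, in which the tool goes at most 50 mm and 8.59 degrees, less where a joint would pass 70% of its speed; a pose out of reach is approached as far as the arm can. A call is refused whole if a number of a shift passes 5 or a number of a turn 0.15, either way. A call with a gripper value outside its range is refused whole. The fingers move at their own pace and stop on an object; FORCE is the grip in N (left out, the last holds). Time passes only in rows, so rows that do not move let the fingers close. It gives the time, the measured TCP pose, the force, the opening and the grip force at its end, in the units of the state.
- bot.get_state(): the state, without advancing time (a new reading comes with each control period).
- read_camera(name): name is "side" or "top"; returns (picture, depth): 384x512x3 uint8, blue, green, red; 384x512 float32, m along the optical axis (not along the pixel's ray), 0 where there is no reading.
- camera_params(name): a dict with "fx", "fy", "cx", "cy" (pixels), "k1" (the pictures are not rectified: a ray, as slopes to the right and down, at radius r is drawn at 1 + k1 r^2 times it, then the intrinsics apply), "cam_to_world" (4x4, takes a point from camera to world coordinates). Camera axes: x right, y down, z forward; pixel columns grow to the right and rows downward; lengths in m; the calibration is good to about 2 mm. A picture is of the moment at which its call begins. camera_params takes no time and is no camera call.
- bot.hand_in(): hands the job in; it is judged then, once.
The state is a dict: "clock": time; "qpos": joint angles; "joint_velocities": joint speeds; "effort": joint torques, N m; "tool_pos": TCP position; "ee_rot": TCP orientation; "contact_force": force on the tool from outside, world axes, zero at the start; "moment": the same for the moment, N m; "width": finger opening in m; "gripper_force": force on a finger pad.
Only numpy, scipy, OpenCV 4.12 (cv2) and the standard library are available. Lean on these libraries where they do the work, as an engineer would, in place of code of your own. Each camera call takes 0.05 s, during which the arm holds its last target. There are 200 camera calls.

## Working session

There is one attempt and no reset: what is moved stays moved. The work goes in short steps, Python scripts to look and compute and a shell command to move; the robot and the scene stay as the last step left them, time stands still between calls to the robot, and variables do not carry over. Pictures are saved under pics/ and viewed, at most 10 in all, crops included, and the job is handed in when it is done.

```bash
ls; mkdir -p pics
cat > h.py <<'E'
import numpy as np, cv2
from workcell import bot, read_camera, camera_params
def cloud(name):
    img,d=read_camera(name); p=camera_params(name)
    return img,d,p
def ray(p,u,v):
    K=np.array([[p['fx'],0,p['cx']],[0,p['fy'],p['cy']],[0,0,1.]])
    q=cv2.undistortPoints(np.array([[[u,v]]],float),K,np.array([p['k1'],0,0,0,0.]))[0,0]
    T=np.array(p['cam_to_world']); return T[:3,3],T[:3,:3]@np.array([q[0],q[1],1.])
def onplane(p,u,v,z):
    o,r=ray(p,u,v); return o+r*(z-o[2])/r[2]
def bydepth(p,u,v,d):
    o,r=ray(p,u,v); return o+r*d
E
python3 - <<'E'
from h import *
for n in('top','side'):
    i,d,p=cloud(n); cv2.imwrite(f'pics/{n}0.png',cv2.resize(i,None,fx=1.56,fy=1.56,interpolation=cv2.INTER_CUBIC)); np.savez(f'{n}0.npz',i=i,d=d)
    print(n,{k:np.round(v,3).tolist() for k,v in p.items()})
print(bot.get_state())
E
```

```text
pics
top {'fx': 382.478, 'fy': 382.478, 'cx': 253.268, 'cy': 189.117, 'k1': -0.092, 'cam_to_world': [[0.023, -0.999, 0.039, 0.512], [-1.0, -0.022, 0.005, 0.045], [-0.005, -0.039, -0.999, 1.227], [0.0, 0.0, 0.0, 1.0]]}
side {'fx': 355.631, 'fy': 355.631, 'cx': 253.14, 'cy': 193.659, 'k1': 0.033, 'cam_to_world': [[0.845, -0.259, 0.467, 0.003], [-0.535, -0.415, 0.736, -0.887], [0.003, -0.872, -0.489, 0.692], [0.0, 0.0, 0.0, 1.0]]}
{'clock': 0.1, 'qpos': array([ 9.74497618e-01,  5.28404094e-01,  1.43378672e+00, -7.16104870e-06,
        1.18142897e+00, -1.78515850e-01]), 'joint_velocities': array([ 0.0005202 , -0.00085238, -0.00199559, -0.00064048, -0.00080809,
        0.00073526]), 'effort': array([ 1.62274505e-04, -4.43303955e+01, -1.78585500e+01, -2.22736471e-04,
        3.79515768e-03,  3.00828981e-05]), 'tool_pos': array([0.25319195, 0.5706968 , 0.23040852]), 'ee_rot': array([-3.79846602e-04,  2.07374116e-01,  9.78261186e-01, -9.39698731e-04]), 'contact_force': array([-0.34746019, -0.02913893,  0.14801151]), 'moment': array([ 0.01738057,  0.01610928, -0.00720872]), 'gripper_force': 0.0, 'width': 0.08537923687801251}
```

View pics/top0.png

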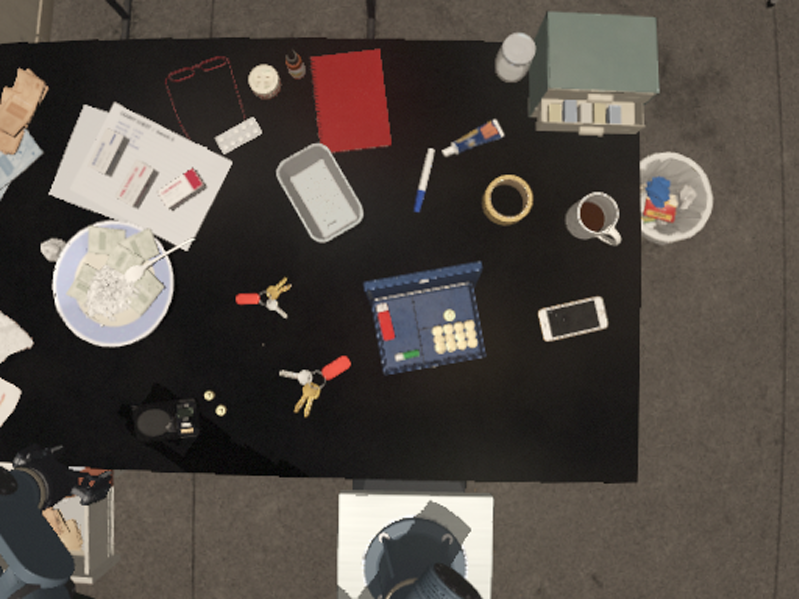

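View pics/side0.png

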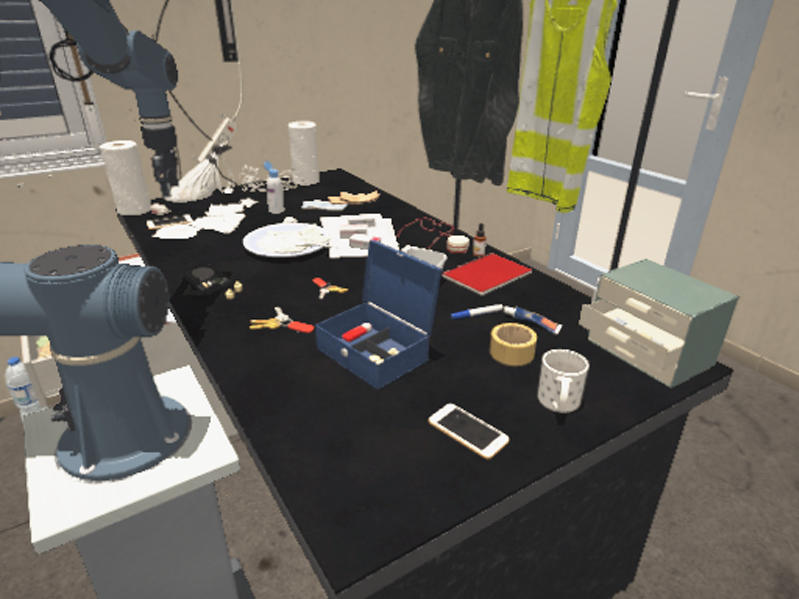

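The top view shows the tin near (427,325), with the weight at about (449,315) in the rear right compartment, the battery at (408,356) and the coins at (455,338). There are two key bunches, at (265,298) and (317,382). Next I'll measure both bunches, the tin and the weight.

Run:
```python
from h import *
I={};P={};D={}
for n in('top','side'):
    z=np.load(n+'0.npz'); I[n]=z['i'];D[n]=z['d'];P[n]=camera_params(n)
a=cv2.resize(I['top'][160:250,225:325],None,fx=6,fy=6,interpolation=cv2.INTER_CUBIC)
cv2.imwrite('pics/c_top.png',a)
b=cv2.resize(I['side'][150:250,195:290],None,fx=6,fy=6,interpolation=cv2.INTER_CUBIC)
cv2.imwrite('pics/c_side.png',b)
# key bunches: non-black pixels on desk
t=I['top']; m=(t.max(2)>70).astype(np.uint8)
m=cv2.morphologyEx(m,cv2.MORPH_CLOSE,np.ones((5,5)))
for nm,(u0,u1,v0,v1) in dict(far=(145,192,172,210),near=(172,230,222,272)).items():
    w=np.zeros_like(m); w[v0:v1,u0:u1]=m[v0:v1,u0:u1]
    c=max(cv2.findContours(w,0,2)[0],key=cv2.contourArea)[:,0]
    X=np.array([onplane(P['top'],*q,0.006)[:2] for q in c])
    r=cv2.minAreaRect((X*1000).astype(np.float32)); print(nm,r, 'bbox',X.min(0),X.max(0))
    vs,us=np.nonzero(w); print(np.median([bydepth(P['top'],u,v,D['top'][v,u])[2] for u,v in zip(us,vs)]))
```

```text
far ((556.7874755859375, 325.0135192871094), (109.57830810546875, 82.98713684082031), 83.08489227294922) bbox [0.50976821 0.26770357] [0.5932738 0.3807287]
0.0018729780492572345
near ((367.6689453125, 202.9752960205078), (104.83283996582031, 147.01268005371094), 14.73155689239502) bbox [0.30665791 0.14149882] [0.43318586 0.28537182]
0.0028682441624887645
```

View pics/c_top.png

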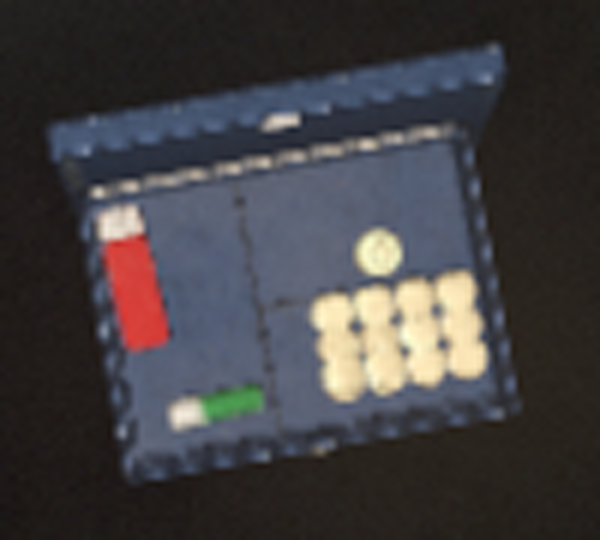

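View pics/c_side.png

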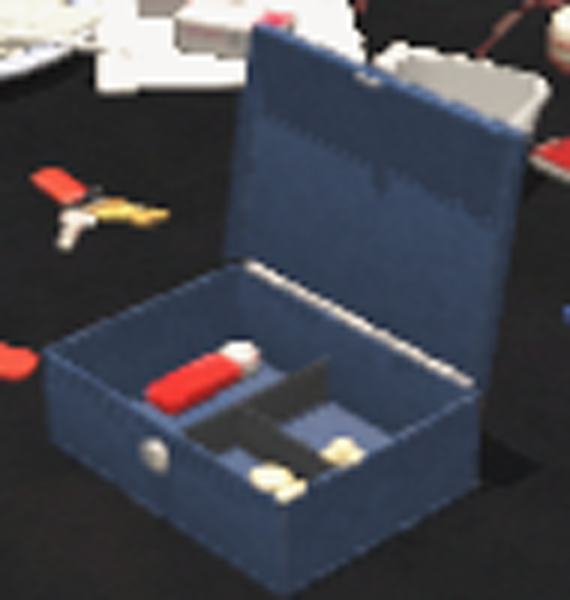

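The crops show the weight's knob at top pixel (288.3,202), side pixel (252.2,224.7). The hinge strip and the lid's free edge are clear in both views. The far bunch measures 83x110 mm, so it is the smaller one. I'll triangulate the points and take the tin frame from them.

```bash
cat >> h.py <<'E'
def tri(pa,a,pb,b):
    o1,r1=ray(pa,*a);o2,r2=ray(pb,*b)
    s=np.linalg.lstsq(np.c_[r1,-r2],o2-o1,rcond=None)[0]
    x,y=o1+s[0]*r1,o2+s[1]*r2; return (x+y)/2,np.linalg.norm(x-y)
E
python3 - <<'E'
from h import *
np.set_printoptions(precision=4,suppress=True)
P={n:camera_params(n) for n in('top','side')};D={n:np.load(n+'0.npz')['d'] for n in P}; I={n:np.load(n+'0.npz')['i'] for n in P}
T=lambda x,y:(225+x/6-.4,160+y/6-.4)
S=lambda x,y:(195+x/6-.4,150+y/6-.4)
for nm,a,b in [('weight',T(380,252),S(343,445)),('rimFR',T(518,410),S(287,512)),('rimFL',T(128,480),S(47,352)),('hingeL',T(90,190),S(246,264)),('hingeR',T(466,131),S(472,384)),
  ('lidL',T(52,132),S(258,27)),('lidR',T(500,48),S(528,133))]:
    print(nm,*tri(P['top'],a,P['side'],b),'topdepth',bydepth(P['top'],*a,D['top'][int(a[1]+.5),int(a[0]+.5)]))
# lid inner plane from side depth
pts=[]
for u in range(240,280):
    for v in range(175,205):
        b,g,r=I['side'][v,u].astype(int)
        if b>r+15: pts.append(bydepth(P['side'],u,v,D['side'][v,u]))
pts=np.array(pts); c=np.median(pts,0); q=pts[np.linalg.norm(pts-c,axis=1)<.12]
n=np.linalg.svd(q-q.mean(0))[2][2]; n*=-np.sign(n[0]); print('lid',q.mean(0),n,len(q),'angle',np.pi/2-np.arcsin(n[2]) if 0 else np.arccos(-n[2]), 'yaw',np.arctan2(-n[1],-n[0]))
# keys by side rays
s=I['side']; print('keys side z check')
m=(s.max(2)>70).astype(np.uint8); m=cv2.morphologyEx(m,cv2.MORPH_CLOSE,np.ones((3,3)))
w=np.zeros_like(m); w[174:195,197:226]=m[174:195,197:226]
cc=max(cv2.findContours(w,0,2)[0],key=cv2.contourArea)[:,0]
X=np.array([onplane(P['side'],*q,.006)[:2] for q in cc]);print(X.min(0),X.max(0),cv2.minAreaRect((X*1000).astype(np.float32)))
E
```

```text
weight [ 0.5228 -0.0586  0.029 ] 0.0021552529161462976 topdepth [ 0.5219 -0.0584  0.025 ]
rimFR [ 0.4444 -0.1287  0.0569] 0.003951618644561955 topdepth [ 0.4395 -0.1358  0.0023]
rimFL [0.4052 0.0691 0.0611] 0.004293836126080632 topdepth [ 0.3971  0.0714 -0.0044]
hingeL [0.5498 0.0925 0.0636] 0.0002850141043495461 topdepth [0.5494 0.0922 0.074 ]
hingeR [ 0.5832 -0.0968  0.0692] 0.0009566115969335888 topdepth [ 0.5878 -0.1052  0.0022]
lidL [0.5696 0.1046 0.2087] 0.0019041174109463497 topdepth [0.5703 0.104  0.2111]
lidR [ 0.6129 -0.0947  0.2114] 0.0019522419488457008 topdepth [ 0.6119 -0.0939  0.213 ]
lid [ 0.5822 -0.0133  0.1217] [-0.9686 -0.1802  0.171 ] 1142 angle 1.7426426993142472 yaw 0.18397103292688047
keys side z check
[0.5072 0.2631] [0.5887 0.3785] ((547.5697021484375, 320.9605407714844), (81.54010009765625, 115.20710754394531), 0.3889860510826111)
```

Measured: tin yaw about 0.195, hinge (0.566,-0.001,0.065), lid edge (0.591,0.005,0.21), lid angle 1.74. The weight top is at (0.523,-0.059,0.029), about 30 mm high as stated, and keys_top is near (0.551,0.323). First move: shut the fingers and turn the tool in line with the tin.

```bash
cat >> h.py <<'E'
from scipy.spatial.transform import Rotation as Rn
TIN=np.array([.493,-.014,0]); ex=np.array([np.cos(.195),np.sin(.195),0]); ey=np.array([-ex[1],ex[0],0])
def st():
    s=bot.get_state(); return s,Rn.from_quat(np.roll(s['ee_rot'],-1)),np.array(s['tool_pos'])
def rep(goal=None):
    np.set_printoptions(precision=4,suppress=True)
    s,R,p=st(); M=R.as_matrix(); d=p-TIN
    print('t',round(s['clock'],2),'p',p,'tin',d@ex,d@ey,d[2],'F',s['contact_force'],'w',round(s['width'],4))
    B=np.c_[ey,ex,-np.array([0,0,1.])*1]  # level tin-aligned tool axes x=left,y=fwd,z=down
    print('q',s['qpos'],'turn to aligned (tool rotvec)',(R.inv()*Rn.from_matrix(B)).as_rotvec(),'z axis',M[:,2])
    if goal is not None: print('shift cm (tool)',M.T@(np.array(goal)-p)*100)
E
python3 -m crank '[[0,0,0.12,0,0,0,255],[0,0,0.12,0,0,0,255],[0,0,0.12,0,0,0,255],[0,0,0.12,0,0,0,255],[0,0,0.12,0,0,0,255],[0,0,0.12,0,0,0,255],[0,0,0.12,0,0,0,255],[0,0,0.12,0,0,0,255]]'
python3 -c "
from h import *
rep(TIN-.05*ex-.05*ey+[0,0,.23])"
```

```text
clock: 0.9
tool_pos: [0.2533, 0.5709, 0.2307]
ee_rot: [0.0, 0.638, 0.77, -0.001]
contact_force: [0.5, 0.3, -0.0]
width: -0.0001
gripper_force: 0.0
t 0.9 p [0.2533 0.5709 0.2307] tin -0.12182637087430206 0.6202468370991185 0.23071083795804812 F [ 0.477   0.2986 -0.0478] w -0.0001
q [0.9745 0.5281 1.4334 0.     1.1814 0.7865] turn to aligned (tool rotvec) [-0.001   0.0009 -0.007 ] z axis [-0.0008 -0.0011 -1.    ]
shift cm (tool) [-66.973    7.6485   0.1265]
```

```bash
python3 -m crank '[[0,0,0,-4,0.45,0,255],[0,0,0,-4,0.45,0,255],[0,0,0,-4,0.45,0,255],[0,0,0,-4,0.45,0,255],[0,0,0,-4,0.45,0,255],[0,0,0,-4,0.45,0,255],[0,0,0,-4,0.45,0,255],[0,0,0,-4,0.45,0,255],[0,0,0,-4,0.45,0,255],[0,0,0,-4,0.45,0,255],[0,0,0,-4,0.45,0,255],[0,0,0,-4,0.45,0,255]]' >/dev/null
python3 -m crank '[[0,0,0,-4,0.45,0,255],[0,0,0,-4,0.45,0,255],[0,0,0,-4,0.45,0,255],[0,0,0,-4,0.45,0,255],[0,0,0,-3,0.45,0,255],[-0.1,0,0,0,0,0,255],[-0.1,0,0,0,0,0,255],[0,0,0,0,0,0,255],[0,0,0,0,0,0,255]]'
python3 -c "
from h import *
rep([.5225,-.0585,.12])"
```

```text
clock: 3.0
tool_pos: [0.4569, -0.0719, 0.2313]
ee_rot: [0.063, 0.633, 0.768, 0.076]
contact_force: [1.4, -0.5, 0.0]
width: 0.0001
gripper_force: 0.0
t 3.0 p [ 0.4569 -0.0719  0.2313] tin -0.0466703981218666 -0.04975096822682443 0.23131827405326874 F [ 1.3533 -0.4791  0.02  ] w 0.0001
q [-0.4805  0.245   1.9536  0.1731  0.7946 -0.7847] turn to aligned (tool rotvec) [ 0.1984  0.0001 -0.0031] z axis [ 0.1934  0.0378 -0.9804]
shift cm (tool) [ 0.0563  4.3733 12.2338]
```

```bash
python3 -m crank '[[0,0,0,0,0.75,2,255],[0,0,0,0,0.75,2,255],[0,0,0,0,0.75,2,255],[0,0,0,0,0.75,2,255],[0,0,0,0,0.7,2,255],[0,0,0,0,0.7,2,255],[0,0,0,0,0,0,255]]'
python3 - <<'E'
from h import *
rep([.5225,-.0585,.042])
out=[]
for n,(a,b,c,d) in dict(top=(150,270,220,340),side=(120,260,170,310)).items():
    i,_,_=cloud(n); out.append(cv2.resize(i[a:b,c:d],(400,int(400*(b-a)/(d-c))),interpolation=cv2.INTER_CUBIC)[:400])
cv2.imwrite('pics/w1.png',np.hstack(out))
E
```

```text
clock: 3.7
tool_pos: [0.5242, -0.058, 0.1205]
ee_rot: [0.062, 0.632, 0.769, 0.077]
contact_force: [-0.9, -0.2, 0.2]
width: 0.0001
gripper_force: 0.0
t 3.7 p [ 0.5242 -0.058   0.1205] tin 0.02211451266718114 -0.04925221553430698 0.1205152848016705 F [-0.9013 -0.1934  0.1745] w 0.0001
q [-0.3852  0.5215  1.9172  0.2101  0.5475 -0.7514] turn to aligned (tool rotvec) [ 0.1976 -0.0011  0.0001] z axis [ 0.1924  0.0391 -0.9805]
shift cm (tool) [-0.0205 -1.7176  7.6634]
```

View pics/w1.png

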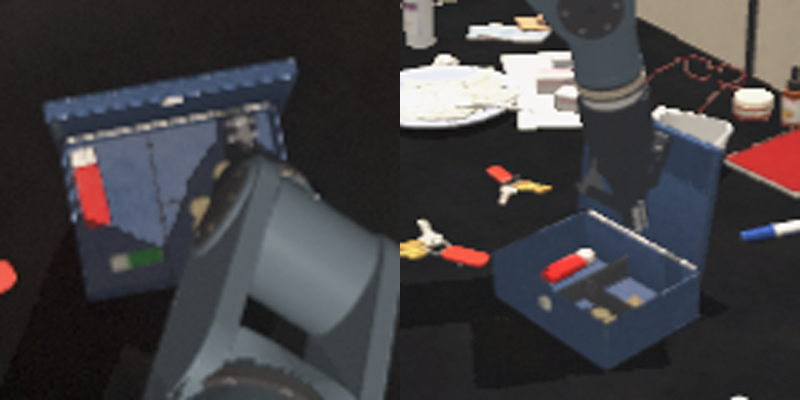

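The fingers hang above the weight compartment, clear of the lid and walls. I'll lower them to about 10 mm above the weight and hold.

```bash
python3 -m crank '[[0,0,0,0,-0.35,1.5,255],[0,0,0,0,-0.35,1.5,255],[0,0,0,0,-0.35,1.5,255],[0,0,0,0,-0.35,1.5,255],[0,0,0,0,-0.3,1,255],[0,0,0,0,-0.1,0.7,255],[0,0,0,0,0,0,255],[0,0,0,0,0,0,255]]'
python3 -c "
from h import *
rep([.5228,-.0586,.041])"
```

```text
clock: 4.6
tool_pos: [0.5209, -0.0593, 0.0438]
ee_rot: [0.064, 0.632, 0.768, 0.077]
contact_force: [0.9, 0.2, -1.0]
width: -0.0002
gripper_force: 0.0
t 4.6 p [ 0.5209 -0.0593  0.0438] tin 0.018575310418954563 -0.04988618042009507 0.043845444617669135 F [ 0.8533  0.153  -0.9811] w -0.0002
q [-0.3907  0.6753  1.9673  0.3272  0.3478 -0.8834] turn to aligned (tool rotvec) [ 0.2006  0.0006 -0.0018] z axis [ 0.1957  0.0379 -0.9799]
shift cm (tool) [0.0362 0.141  0.319 ]
```

Adjust slightly, then hold for about 3 s.

```bash
python3 -m crank '[[0,0,0,0,0.15,0.3,255],[0,0,0,0,0,0,255],[0,0,0,0,0,0,255],[0,0,0,0,0,0,255],[0,0,0,0,0,0,255],[0,0,0,0,0,0,255],[0,0,0,0,0,0,255],[0,0,0,0,0,0,255],[0,0,0,0,0,0,255],[0,0,0,0,0,0,255],[0,0,0,0,0,0,255],[0,0,0,0,0,0,255]]'
python3 -m crank '[[0,0,0,0,0,0,255],[0,0,0,0,0,0,255],[0,0,0,0,0,0,255],[0,0,0,0,0,0,255],[0,0,0,0,0,0,255],[0,0,0,0,0,0,255],[0,0,0,0,0,0,255],[0,0,0,0,0,0,255],[0,0,0,0,0,0,255],[0,0,0,0,0,0,255],[0,0,0,0,0,0,255],[0,0,0,0,0,0,255]]'
python3 -m crank '[[0,0,0,0,0,0,255],[0,0,0,0,0,0,255],[0,0,0,0,0,0,255],[0,0,0,0,0,0,255],[0,0,0,0,0,0,255],[0,0,0,0,0,0,255]]' >/dev/null
python3 - <<'E'
from h import *
rep([.5228,-.0586,.041])
i,_,_=cloud('side'); cv2.imwrite('pics/w2.png',cv2.resize(i[180:250,200:290],None,fx=6,fy=6,interpolation=cv2.INTER_CUBIC))
E
```

```text
clock: 5.8
tool_pos: [0.5226, -0.0589, 0.0408]
ee_rot: [0.063, 0.633, 0.768, 0.077]
contact_force: [0.5, -0.2, 0.2]
width: -0.0001
gripper_force: 0.0
clock: 7.0
tool_pos: [0.5226, -0.0589, 0.0408]
ee_rot: [0.063, 0.633, 0.768, 0.077]
contact_force: [0.1, 0.3, -0.1]
width: -0.0002
gripper_force: 0.0
t 7.6 p [ 0.5226 -0.0588  0.0407] tin 0.020329317448111214 -0.049720731602360645 0.040744317787332195 F [ 0.1057  0.38   -0.4111] w -0.0001
q [-0.3882  0.6827  1.9637  0.3289  0.3445 -0.8829] turn to aligned (tool rotvec) [ 0.2     0.0002 -0.002 ] z axis [ 0.1949  0.0381 -0.9801]
shift cm (tool) [ 0.0192  0.0309 -0.0198]
```

View pics/w2.png

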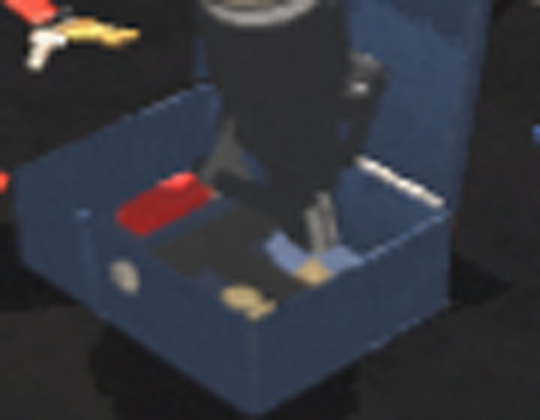

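The fingertips at (320,250) stand just above the weight at (315,270), held 2.9 s. Next I back out along the tool, straighten up, and move left of the handle, ready to pass over the lid.

```bash
python3 -m crank '[[0,0,0,0,0,-1.5,255],[0,0,0,0,0,-2.5,255],[0,0,0,0,0,-2.5,255],[0,0,0,0,0,-2.5,255],[0,0,0,0,0,-2.5,255],[0,0,0,0,0,-2.5,255],[0,0,0,0,0,-2.5,255],[0,0,0,0,0,-2.5,255],[0,0,0,0,0,-2.5,255],[0.1,0,0,0,0,0,255],[0.1,0,0,0,0,0,255]]' >/dev/null
python3 -m crank '[[0,0,0,2.5,0,0,255],[0,0,0,3,0,0,255],[0,0,0,3,0,0,255],[0,0,0,3,0,0,255],[0,0,0,0,0,0,255]]' >/dev/null
python3 -c "
from h import *
rep(TIN+.15*ex+.065*ey+[0,0,.255])"
```

```text
t 9.25 p [0.4567 0.0486 0.2512] tin -0.02350300181786401 0.06848706660508277 0.2512284783881768 F [-0.2783 -0.3782  0.8017] w 0.0
q [-0.1387  0.2775  1.8068  0.0012  1.0596 -0.336 ] turn to aligned (tool rotvec) [-0.0018 -0.0017  0.0018] z axis [-0.0021  0.0013 -1.    ]
shift cm (tool) [-0.3787 17.349  -0.4083]
```

```bash
python3 -m crank '[[0,0,0,0,0,-1,255],[0,0,0,0,2.5,0,255],[0,0,0,0,3,0,255],[0,0,0,0,3,0,255],[0,0,0,0,3,0,255],[0,0,0,0,3,0,255],[0,0,0,-0.3,2.8,0,255],[0,0,0,0,0,0,255],[0,0,0,0,0,2,255],[0,0,0,0,0,2,255],[0,0,0,0,0,2.5,255],[0,0,0,0,0,0,255]]'
python3 -c "
from h import *
rep(TIN+.09*ex+.065*ey+[0,0,.194])"
```

```text
clock: 10.45
tool_pos: [0.626, 0.0749, 0.1935]
ee_rot: [-0.003, 0.636, 0.771, -0.003]
contact_force: [-0.4, 0.6, 0.6]
width: -0.0005
gripper_force: 0.0
t 10.45 p [0.626  0.0749 0.1935] tin 0.14770854105527015 0.06143152457368092 0.19347277109803787 F [-0.3613  0.5849  0.6363] w -0.0005
q [-0.0577  0.5803  1.4492 -0.0004  1.1202 -0.2492] turn to aligned (tool rotvec) [-0.008  -0.0017 -0.0034] z axis [-0.0082  0.0001 -1.    ]
shift cm (tool) [ 0.3372 -5.7723 -0.0057]
```

```bash
python3 -m crank '[[0,0,0,0,-1.5,0,255],[0,0,0,0,-1.5,0,255],[0,0,0,0,-1.5,0,255],[0,0,0,0,-1.6,0,255],[0,0,0,0,-1.6,0.2,255],[0,0,0,0,-1.6,0.3,255],[0,0,0,0,-1.5,0.4,255],[0,0,0,0,-1.7,0.8,255],[0,0,0,0,-1.7,1.1,255],[0,0,0,0,0,0,255]]'
python3 - <<'E'
from h import *
rep(TIN-.021*ex+.065*ey+[0,0,.137])
i,_,_=cloud('side'); cv2.imwrite('pics/l1.png',cv2.resize(i[120:260,170:330],None,fx=4,fy=4,interpolation=cv2.INTER_CUBIC))
E
```

```text
clock: 11.45
tool_pos: [0.4877, 0.0482, 0.1691]
ee_rot: [-0.001, 0.636, 0.772, -0.001]
contact_force: [-0.9, 0.5, 0.5]
width: -0.0002
gripper_force: 0.0
t 11.45 p [0.4877 0.0482 0.1691] tin 0.006805432273355686 0.06201796254112267 0.16913547381457184 F [-0.9371  0.4784  0.4891] w -0.0002
q [-0.1299  0.4427  1.8283 -0.0004  0.8725 -0.3214] turn to aligned (tool rotvec) [-0.0019 -0.0003 -0.0032] z axis [-0.002 -0.    -1.   ]
shift cm (tool) [ 0.2882 -2.7752  3.219 ]
```

View pics/l1.png

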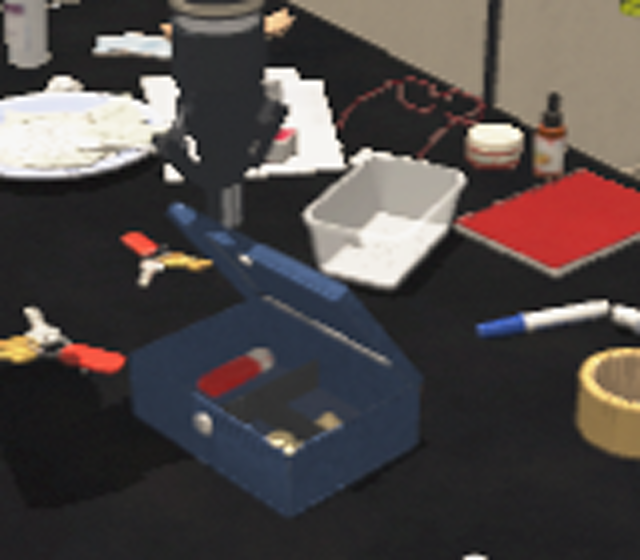

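The lid is swinging down under the fingertips, past about 50 degrees. I'll continue along the arc.

```bash
python3 -m crank '[[0,0,0,0,-0.9,1,255],[0,0,0,0,-0.9,1.1,255],[0,0,0,0,-0.9,1.1,255],[0,0,0,0,-0.6,1.1,255],[0,0,0,0,-0.6,1.2,255],[0,0,0,0,-0.5,1.2,255],[0,0,0,0,-0.2,0.8,255],[0,0,0,0,-0.2,0.8,255],[0,0,0,0,-0.1,0.7,255],[0,0,0,0,0,0.4,255],[0,0,0,0,0,0,255]]'
python3 -c "
from h import *
rep(TIN-.045*ex+.065*ey+[0,0,.065])"
```

```text
clock: 12.6
tool_pos: [0.4413, 0.0395, 0.074]
ee_rot: [-0.001, 0.636, 0.772, -0.0]
contact_force: [-0.2, -0.8, -0.1]
width: 0.0001
gripper_force: 0.0
t 12.6 p [0.4413 0.0395 0.074 ] tin -0.04033477823477992 0.0625272145852769 0.07397205024139834 F [-0.1638 -0.752  -0.072 ] w 0.0001
q [-0.164   0.5837  2.0134  0.0003  0.5458 -0.357 ] turn to aligned (tool rotvec) [-0.0012 -0.0006 -0.0022] z axis [-0.0013  0.0004 -1.    ]
shift cm (tool) [ 0.2457 -0.466   0.8979]
```

Now press gently in small steps, watching the force.

```bash
python3 -m crank '[[0,0,0,0,-0.1,0.3,255],[0,0,0,0,0,0.2,255],[0,0,0,0,0,0.2,255],[0,0,0,0,0,0,255],[0,0,0,0,0,0,255]]'
python3 -m crank '[[0,0,0,0,0,0.1,255],[0,0,0,0,0,0.1,255],[0,0,0,0,0,0,255]]'
```

```text
clock: 13.1
tool_pos: [0.4401, 0.0393, 0.0674]
ee_rot: [-0.0, 0.636, 0.772, -0.0]
contact_force: [-0.2, 0.5, 0.4]
width: -0.0004
gripper_force: 0.0
clock: 13.4
tool_pos: [0.4402, 0.0393, 0.0654]
ee_rot: [-0.0, 0.636, 0.772, -0.0]
contact_force: [-0.5, 0.4, 0.4]
width: -0.0002
gripper_force: 0.0
```

```bash
python3 -m crank '[[0,0,0,0,0,0.1,255],[0,0,0,0,0,0,255]]'
python3 -m crank '[[0,0,0,0,0,0.1,255],[0,0,0,0,0,0,255]]'
python3 - <<'E'
from h import *
i,d,p=cloud('side'); cv2.imwrite('pics/l2.png',cv2.resize(i[150:250,195:305],None,fx=6,fy=6,interpolation=cv2.INTER_CUBIC)[:600])
E
```

```text
clock: 13.6
tool_pos: [0.4403, 0.0392, 0.0646]
ee_rot: [-0.0, 0.636, 0.772, -0.0]
contact_force: [-1.1, -0.0, 2.9]
width: 0.0
gripper_force: 1.3
clock: 13.8
tool_pos: [0.4403, 0.0393, 0.0644]
ee_rot: [0.0, 0.636, 0.772, 0.0]
contact_force: [-2.0, 0.3, 13.4]
width: -0.0003
gripper_force: 6.5
```

View pics/l2.png

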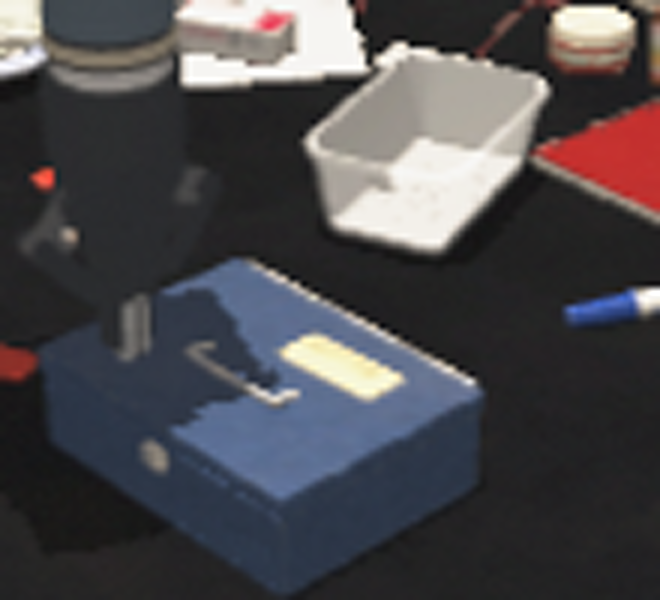

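The lid lies level and shut: the force rose to 13 N at a hard stop at z 0.064. Now lift off and go to the keys.

```bash
python3 -m crank '[[0,0,0,0,0,-0.5,255],[0,0,0,0,0,-1.5,255],[0,0,0,0,0,-2.5,255],[0,0,0,0,0,-2.5,255],[0,0,0,0,0,-2.5,255],[0,0,0,0,0,0,255]]'
python3 - <<'E'
from h import *
rep([.552,.323,.10])
# lid level check (top view) : plane z on lid
i,d,p=cloud('side')
for u,v in [(262,212),(244,220),(236,197),(250,228),(228,212)]: print(bydepth(p,u,v,d[v,u]))
E
```

```text
clock: 14.45
tool_pos: [0.4428, 0.0389, 0.161]
ee_rot: [0.003, 0.636, 0.772, 0.002]
contact_force: [0.9, -0.8, -1.0]
width: 0.0001
gripper_force: 0.0
t 14.45 p [0.4428 0.0389 0.161 ] tin -0.03900104372859084 0.061650399988966445 0.16103091042286 F [ 0.8805 -0.7668 -0.969 ] w 0.0001
q [-0.1647  0.4039  1.9498  0.      0.7807 -0.3579] turn to aligned (tool rotvec) [ 0.0068  0.0025 -0.0018] z axis [ 0.0071 -0.0012 -1.    ]
shift cm (tool) [25.7978 16.1301  6.1472]
[ 0.5611 -0.0631  0.0647]
[ 0.485  -0.0743  0.0661]
[0.5386 0.0698 0.0639]
[ 0.4776 -0.1224  0.0664]
[ 0.4652 -0.0051  0.0657]
```

```bash
python3 -m crank '[[0,0,0,2.6,1.6,0,255],[0,0,0,2.6,1.6,0,255],[0,0,0,2.6,1.6,0,255],[0,0,0,2.6,1.6,0,255],[0,0,0,2.6,1.6,0,255],[0,0,0,2.6,1.6,0,255],[0,0,0,2.6,1.6,0,255],[0,0,0,2.6,1.6,0,255],[0,0,0,2.6,1.6,0,255],[0,0,0,2.4,1.6,0,255],[0,0,0,0,0,0,255]]'
python3 -m crank '[[0,0,0,0,0,2,255],[0,0,0,0,0,2,255],[0,0,0,0,0,2,255],[0,0,0,0,0,2,255],[0,0,0,0,0,2,255],[0,0,0,0,0,1,255],[0,0,0,0,0,0.6,255],[0,0,0,0,0,0,255],[0,0,0,0,0,0,255]]'
python3 -c "
from h import *
rep([.552,.323,.020])"
```

```text
clock: 15.6
tool_pos: [0.5489, 0.3261, 0.1565]
ee_rot: [-0.0, 0.635, 0.773, 0.001]
contact_force: [-0.6, -0.1, 0.2]
width: 0.0002
gripper_force: 0.0
clock: 16.5
tool_pos: [0.5485, 0.3231, 0.0429]
ee_rot: [0.0, 0.636, 0.772, 0.0]
contact_force: [0.3, 0.2, 0.8]
width: -0.0002
gripper_force: 0.0
t 16.5 p [0.5485 0.3231 0.0429] tin 0.11975621732548435 0.31997292704457736 0.04293706312765709 F [0.3018 0.2013 0.7914] w -0.0002
q [ 0.3571  0.787   1.5301 -0.0001  0.8237  0.1643] turn to aligned (tool rotvec) [ 0.0009 -0.0001 -0.0021] z axis [ 0.0008  0.0003 -1.    ]
shift cm (tool) [-0.0787  0.3406  2.294 ]
```

Final descent, then hold over 2 s.

```bash
python3 -m crank '[[0,0,0,-0.1,0.35,0.8,255],[0,0,0,0,0,0.8,255],[0,0,0,0,0,0.7,255],[0,0,0,0,0,0,255],[0,0,0,0,0,0,255],[0,0,0,0,0,0,255],[0,0,0,0,0,0,255],[0,0,0,0,0,0,255],[0,0,0,0,0,0,255],[0,0,0,0,0,0,255],[0,0,0,0,0,0,255],[0,0,0,0,0,0,255]]'
python3 -m crank '[[0,0,0,0,0,0,255],[0,0,0,0,0,0,255],[0,0,0,0,0,0,255],[0,0,0,0,0,0,255],[0,0,0,0,0,0,255],[0,0,0,0,0,0,255],[0,0,0,0,0,0,255],[0,0,0,0,0,0,255],[0,0,0,0,0,0,255],[0,0,0,0,0,0,255],[0,0,0,0,0,0,255],[0,0,0,0,0,0,255]]'
python3 - <<'E'
from h import *
i,d,p=cloud('side'); a=cv2.resize(i[140:230,170:300],None,fx=6,fy=6,interpolation=cv2.INTER_CUBIC)
cv2.imwrite('pics/k1.png',a)
E
```

```text
clock: 17.7
tool_pos: [0.5517, 0.3228, 0.0195]
ee_rot: [0.0, 0.636, 0.772, 0.0]
contact_force: [-0.1, 0.5, 0.1]
width: -0.0001
gripper_force: 0.0
clock: 18.9
tool_pos: [0.5517, 0.3228, 0.0195]
ee_rot: [0.0, 0.636, 0.772, 0.0]
contact_force: [-0.3, 0.1, 0.2]
width: 0.0003
gripper_force: 0.0
```

View pics/k1.png

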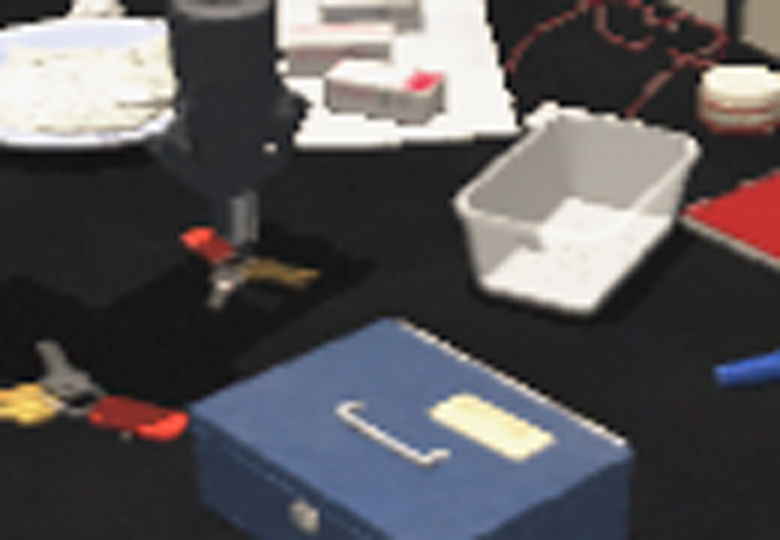

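The tips at (243,245) hover just above the middle of the small bunch, with no contact force. The lid is shut and everything else is undisturbed, so I'm handing in.

```bash
python3 -c "
from workcell import bot
print(bot.hand_in())"
```

```text
the job is handed in; nothing more can be done
None
```

The job is handed in: I pointed at the weight for about 3 s, pushed the lid fully shut (hard stop at 13 N, level in the side camera), and left the fingertips about 12 mm above the smaller bunch of keys, with no sign of the arm touching or moving anything else.

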